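# Set up an autosampler's wash station

### The arm

A 6-joint arm with a two-finger parallel gripper is mounted at the origin on the work surface. World frame = base frame: x ahead of the robot, y to its left, z up, the work surface at z = 0. Lengths are in m, angles in rad, forces in N, time in s.
With the tool pointing down it reaches from about 0.275 to 0.725 m from the base axis. Payload 15.9 kg.
Tool frame: the origin (TCP) lies between the finger pads; the fingertips stand 11 mm ahead of it and the grasp point (between the pads) lies 8 mm behind it; z points along the fingers, y is the line along which they close (so a half turn about z gives the same grasp; the last joint's range is limited). The gripper opens to 85 mm and grips with 20 to 120 N. Pads are 22 mm wide; open, the fingers measure 114 mm over their backs; the gripper's body (76 mm by 85 mm) begins 54 mm behind the grasp point. The pads swing forward as they close: fully open they stand 13 mm farther back than shut.
Start: joints at [1.295, 0.213, -0.034, 1.323, 0, 1.571], TCP at [0.136, 0.481, 0.242] pointing down, gripper open.
Joint ranges: [-2.98, 2.98], [-0.74, 1.72], [-1.14, 1.35], [-2.1, 2.04], [-1.57, 1.44], [-3.14, 3.14]. Speed limits (rad/s): [1.89, 1.89, 2.39, 2.57, 3.14, 3.14].

### API

Orientations are given as a 3x3 rotation matrix whose columns are the frame's x, y, z axes.
In Python, from cell import r, viewer gives the robot as it stands. The module is installed in compiled form; this text tells all that it offers.
- The arm moves only by the tool step_arm, never from a script. Its argument "rows" is a list of rows, each a list of 3 entries, a list of its own where there are three numbers: the shift along the tool's x, y, z scaled (see below), then the turn, a rotation vector about the tool's x, y, z scaled (see below), then the opening, from -1 (shut) to 1 (fully open). A call has 1 to 10 rows; each row is the pose to reach, as a shift and turn from the pose commanded when the call began, along the tool's axes at that moment, turning the shorter way round; what a row does not reach only later rows make up. The controller multiplies each number of a shift by 500 mm and each number of a turn by 180 degrees. A row lasts 1/8 s, in which the tool goes at most 62.5 mm and 10.7 degrees, less where a joint would pass 70% of its speed; a pose out of reach is approached as far as the arm can. A call with a number of a shift or a turn outside -1 to 1 is refused whole. A call with a gripper value outside its range is refused whole. The fingers move at their own pace and stop on an object; "force" is the grip in N (left out, the last holds). Time passes only in rows, so rows that repeat a pose let the fingers close. It gives the time, the measured TCP pose, the force, the opening and the grip force at its end, in the units of the state.
- r.get_obs(): the state, without advancing time (a new reading comes with each control period).
- viewer.camera(name): name is "scene" or "top" or "wrist"; returns a dict with "pixels" (480x640x3 uint8, red, green, blue), "range_z" (480x640 float32, m along the optical axis (not along the pixel's ray), 0 where there is no reading), "fx", "fy", "cx", "cy" (pixels), "view" (4x4, takes a point from world to camera coordinates). Camera axes: x right, y down, z forward; pixel columns grow to the right and rows downward; lengths in m; the calibration is good to about 2 mm. A picture is of the moment at which its call begins.
- r.finish_job(): hands the job in; it is judged then, once.
The state is a dict: "clock": time; "q": joint angles; "dq": joint speeds; "joint_torque": joint torques, N m; "position": TCP position; "tcp_rot": TCP orientation; "force": force on the tool from outside, world axes, zero at the start; "moment": the same for the moment, N m; "grip_width": finger opening in m; "grasp_force": force on a finger pad.
Only numpy, scipy, OpenCV 4.12 (cv2) and the standard library are available. Lean on these libraries where they do the work, as an engineer would, in place of code of your own. Each camera call takes 0.05 s, during which the arm holds its last target. There are 200 camera calls.

### The job

On the autosampler deck, first slide the white handled pot sideways along the deck, without lifting or tipping it, out of its ring outline and wholly inside the other, empty ring outline, and let go of it. Then turn the black bar knob, a little at a time, until the pointer on the probe arm lines up tip to tip with the index blade of the ring where the pot now stands. Move the probe arm only by the knob, never by touching it, and leave the cup, the capped tube and the bottle where they stand.

Things in the scene. Friction and masses are not known exactly. Their poses are not given: they have to be found in the camera images.
- pot: White porcelain lab pot, open on top: foot 60 mm and rim 70 mm across, 55 mm high, about 0.3 kg. Straight bar handle along the pot's own -x at 34 to 150 mm from its centre, 16 mm wide, 18 mm deep (34 to 52 mm above the foot). Origin: centre of the underside, z up. It starts in one of the two ring outlines, handle roughly towards the robot.
- pot_handle (a point): Point to grip on the pot's handle: on its middle line, 105 mm from the pot's centre, 43 mm above the deck. x axis along the handle towards the pot.
- empty_station: The goal station, empty at the start (the pot's own, 104 to 144 mm along the rail, looks the same). A dark flat ring outline on the deck (inside 76 mm, outside 84 mm across), with a line running from it along its own +x under the rail to an index blade. Origin: centre of the ring on the deck (25 mm above the table), +x towards the index, +y along the rail.
- empty_station_index (a point): Tip of the goal station's index blade (dark, 4 mm wide at the tip, on an aluminium foot behind the rail), 191 mm from the ring's centre along the station's x, 42 mm above the deck.
- pointer_tip (a point): Tip of the dark pointer blade (4 mm wide at the tip, 42 mm above the deck) on the far side of the probe arm's carriage. Aligned when it is straight across from the index tip: the same y in the station's frame; a gap of 6 mm along x remains.
- knob (a joint): Angle of the knob in rad, positive anticlockwise from above, from -5.4 to 5.4. Each rad anticlockwise drives the probe arm and pointer 16 mm along the traverse's +y. It stays where it is left. At 0 the bar lies along the traverse's x.
- knob_grip (a point): Point to grip on the knob: on its vertical axis, 64 mm above the deck. x axis along the bar. The bar is 70 mm long, 16 mm wide, its top 80 mm above the deck; under it a grey disc of 72 mm diameter whose top is 40 mm above the deck, on a gearbox 80 mm square.
- traverse: Fixed drive with the rail (360 mm along its y, centred on the origin, 28 mm high) and the gearbox; origin on the deck (25 mm above the table) under the rail's middle, x away from the robot. Knob axis at x -90 mm, y -215 mm.
- probe_arm: The probe arm and its carriage on the rail; origin at deck level below the carriage, which is 60 by 50 mm. The arm, 30 mm wide, reaches 120 mm from the rail towards the robot at 105 to 131 mm above the deck; its nozzle (24 mm across, lower end 77 mm above the deck) hangs 100 mm from the rail, over the line of the rings' centres. Not to be touched.
- cup: White plastic cylinder, 52 mm across, 95 mm high, left of the rail. Origin at its underside. Bystander.
- capped_tube: White capped tube standing on its foot, 36 mm across, 100 mm high, on the robot's side of the knob. Origin at its underside. Bystander.
- wash_bottle: Clear bottle, 68 mm across, 160 mm high, near the left side. Origin at its underside. Bystander.

How it is judged:
On the way, in this order (a step that is already met when the one before it is completed fails the run):
1. the pot stands upright inside the other ring, released (horizontal distance between pot and empty_station below 0.008 m and angle between pot's own z axis and vertical below 0.06 rad and contact force between the fingers and pot below 0.1 N), for 0.2 s.
2. the pointer is lined up with that ring's index (y of pointer_tip in the frame of empty_station between -0.003 and 0.003 m), for 0.2 s.
At the end, for the whole second after the job is handed in: The pot stands still and upright on the deck wholly inside the ring that was empty (centre within 8 mm of the ring's centre), and the pointer tip is within 3 mm of that ring's index, measured along the rail, with the knob still (all of step 2 and horizontal distance between pot and empty_station below 0.008 m and angle between pot's own z axis and vertical below 0.06 rad and linear speed of pot below 0.01 m/s and velocity of joint knob between -0.05 and 0.05 rad/s); the robot touches nothing.
It fails at once if the pot is lifted more than 10 mm off the deck or tipped more than about 14 degrees (height (world z) of pot above 0.035 m or angle between pot's own z axis and vertical above 0.25 rad).
It fails at once if the robot pushes the probe arm itself (contact force between any of the fingers, the arm and probe_arm above 1 N).
It fails at once if the pot is pushed against the probe arm (contact force between pot and probe_arm above 1 N).
It fails at once if the cup, the capped tube or the bottle is shifted by more than 25 mm or knocked over (distance of any of cup, capped_tube, wash_bottle from where it was at the start of the episode above 0.025 m or angle between any of cup, capped_tube, wash_bottle's own z axis and vertical above 0.4 rad).
It also fails if it takes over 72 s, if anything falls off the work surface, if the arm or the gripper's body presses on something with over 40 N, if the wrist force passes 120 N, or if a joint passes its speed limit or range.

## Working session

There is one attempt and no reset: what is moved stays moved. The work goes in short steps, Python scripts to look and compute and a tool call to move; the robot and the scene stay as the last step left them, time stands still between calls to the robot, and variables do not carry over. Pictures are saved under pics/ and viewed, at most 10 in all, crops included, and the job is handed in when it is done.

Besides the shell and the picture viewer there is one more tool, called after "Emit:" as name([rows], argument=value, ...), one row to a line, values as JSON. step_arm: Moves the arm, as the interface text tells. Shifts and turns lie within -1 to 1; 1 stands for 500 mm of shift or 180 degrees of turn. Its arguments: {"type":"object","properties":{"rows":{"type":"array","items":{"type":"array"}},"force":{"type":"number"}},"required":["rows"]}

```bash
mkdir -p pics; cat > h.py <<'E'
import numpy as np, cv2
from cell import r, viewer
def snap(n,f):
    c=viewer.camera(n); cv2.imwrite('pics/'+f+'.png',c['pixels'][:,:,::-1]); np.savez('pics/'+f+'.npz',**c); return c
def load(f): return dict(np.load('pics/'+f+'.npz'))
def p3(c,u,v,z=None):
    """world point at pixel; on plane z if given, else from depth"""
    V=np.linalg.inv(c['view']); d=np.array([(u-c['cx'])/c['fx'],(v-c['cy'])/c['fy'],1.])
    if z is None: return V[:3,:3]@(d*c['range_z'][int(round(v)),int(round(u))])+V[:3,3]
    w=V[:3,:3]@d; o=V[:3,3]; return o+w*(z-o[2])/w[2]
E
python3 - <<'E'
from h import *
for n in('top','scene'):
    c=snap(n,n+'0'); print(n,c['fx'],c['fy'],np.linalg.inv(c['view'])[:3].round(3).tolist())
o=r.get_obs();print(o)
E
```

```text
top 433.67022839698546 433.67022839698546 [[-0.018, -0.995, 0.102, 0.495], [-1.0, 0.017, -0.008, 0.065], [0.006, -0.102, -0.995, 0.965]]
scene 509.7824125637189 509.7824125637189 [[-0.811, 0.363, -0.46, 1.124], [0.585, 0.493, -0.644, 0.784], [-0.007, -0.791, -0.612, 0.789]]
{'clock': 0.1, 'q': array([ 1.29496882e+00,  2.13341228e-01, -3.49697939e-02,  1.32350847e+00,
        4.99241439e-06,  1.57080922e+00]), 'dq': array([ 3.94685092e-05, -1.37118068e-03,  7.02708996e-04, -1.84383448e-03,
        1.41031076e-03, -5.21251942e-04]), 'joint_torque': array([ 6.23353899e-04, -6.87252831e+01,  4.87808132e+01,  1.22398845e-02,
        1.43155949e-04, -4.06122103e-05]), 'position': array([0.13609108, 0.48082108, 0.24185905]), 'tcp_rot': array([[-9.62196649e-01,  2.72355520e-01, -2.83455085e-04],
       [ 2.72355667e-01,  9.62196146e-01, -9.83127396e-04],
       [ 4.97921773e-06, -1.02316248e-03, -9.99999477e-01]]), 'force': array([0.06189018, 0.66651419, 1.3198617 ]), 'moment': array([-0.01063092,  0.01779798,  0.02976762]), 'grasp_force': 0.0, 'grip_width': 0.08526337352892843}
```

View pics/top0.png

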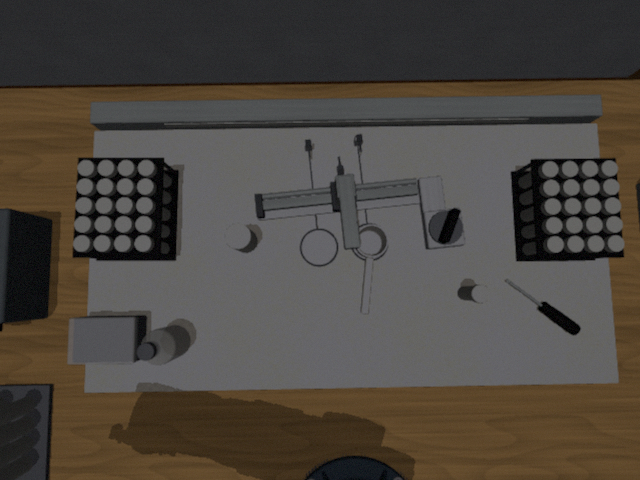

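View pics/scene0.png

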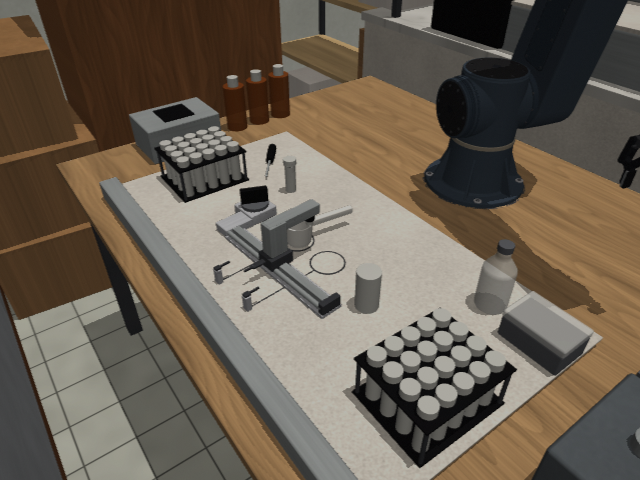

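The pot is at about (370,240) with its handle towards (366,312). The empty ring is left at (319,247), the knob at (450,226) and the pointer near (340,160). I'll enlarge the central area.

```bash
python3 - <<'E'
from h import *
im=cv2.imread('pics/top0.png')
a=im[125:325,240:480]; a=cv2.convertScaleAbs(a,alpha=1.5)
cv2.imwrite('pics/crop0.png',cv2.resize(a,(720,600),interpolation=cv2.INTER_CUBIC))
E
```

```text
(no output)
```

View pics/crop0.png

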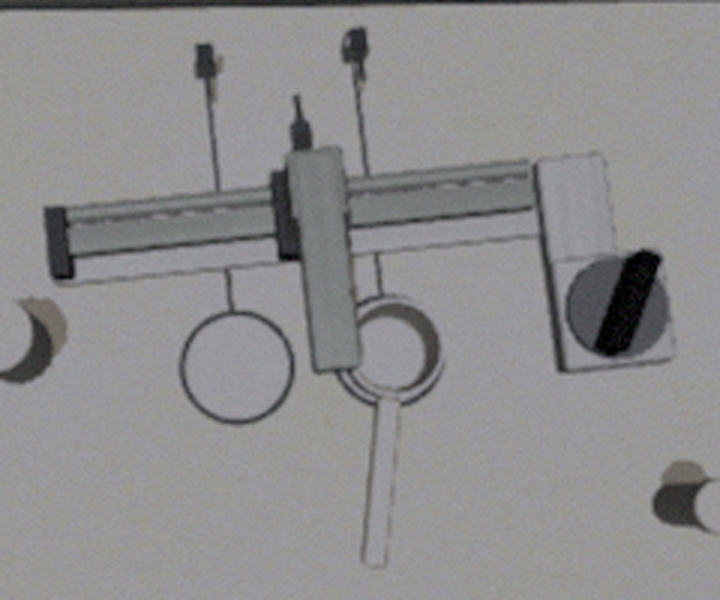

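Crop (×3, origin (240,125)): the empty ring is centred near (238,367) with its line running to (217,190). The pointer tip is at (296,96). The handle runs (388,402) to (374,566), and the knob bar from (650,257) to (608,350).

```bash
python3 - <<'E'
from h import *
c=load('top0'); P=lambda U,V,z: p3(c,240+U/3,125+V/3,z)
# refine ring by dark pixels
g=cv2.cvtColor(c['pixels'],cv2.COLOR_RGB2GRAY).astype(float)
R=[]
for a in np.linspace(0,2*np.pi,72,endpoint=False):
    if abs((a-4.6+np.pi)%(2*np.pi)-np.pi)<.25: continue
    rr=np.arange(15,23,.2); x=(319.33+rr*np.cos(a)).astype(np.float32); y=(247.33+rr*np.sin(a)).astype(np.float32)
    s=cv2.remap(g.astype(np.float32),x[None],y[None],cv2.INTER_LINEAR)[0]
    w=np.clip(np.median(s)-s-8,0,None)
    if w.sum()>0: k=(w*rr).sum()/w.sum(); R.append(p3(c,319.33+k*np.cos(a),247.33+k*np.sin(a),.025))
R=np.array(R); A=np.c_[2*R[:,:2],np.ones(len(R))]; s=np.linalg.lstsq(A,(R[:,:2]**2).sum(1),rcond=None)[0]
print('ring',s[:2],'rad',np.sqrt(s[2]+s[0]**2+s[1]**2),len(R))
C=s[:2]
pr=lambda n,p:print(n,p.round(4))
pr('line',P(231,311,.025)); pr('line2',P(217,190,.025)); pr('line3',P(210,105,.025)); pr('index tip',P(208,76,.067)); pr('ptr',P(296,96,.067))
pr('ptr base',P(300,130,.067))
pr('rail L',P(68,208,.053)); pr('rail R',P(528,160,.053))
he,hs=P(374,566,.077),P(388,402,.077);pr('hend',he);pr('hs',hs)
d=(hs-he)/np.linalg.norm(hs-he); pr('handle yaw',np.degrees(np.arctan2(d[1],d[0]))); pr('pot by handle',he+.150*d)
pr('rim by img',P(392,350,.080))
k1,k2=P(650,257,.105),P(608,350,.105); pr('k1',k1);pr('k2',k2);pr('knob',(k1+k2)/2); print(np.linalg.norm(k1-k2),np.degrees(np.arctan2(*(k1-k2)[1::-1])))
pr('potline',P(383,295,.025));pr('potline2',P(366,172,.025));pr('idx2',P(361,80,.067))
pr('cup',P(0,340,.12)); pr('tube',p3(c,481,294,.125))
E
```

```text
ring [0.58351247 0.06513109] rad 0.039850119839419024 66
line [0.6238 0.068  0.025 ]
line2 [0.7137 0.0768 0.025 ]
line3 [0.7779 0.081  0.025 ]
index tip [0.7864 0.0814 0.067 ]
ptr [0.7709 0.0193 0.067 ]
ptr base [0.7462 0.017  0.067 ]
rail L [0.6959 0.1828 0.053 ]
rail R [ 0.7255 -0.1466  0.053 ]
hend [ 0.4414 -0.0258  0.077 ]
hs [ 0.5521 -0.0385  0.077 ]
handle yaw -6.521
pot by handle [ 0.5904 -0.0429  0.077 ]
rim by img [ 0.5875 -0.0419  0.08  ]
k1 [ 0.6447 -0.2139  0.105 ]
k2 [ 0.5824 -0.1828  0.105 ]
knob [ 0.6135 -0.1983  0.105 ]
0.06956026270173041 -26.568764833848547
potline [ 0.6337 -0.0431  0.025 ]
potline2 [ 0.7254 -0.0332  0.025 ]
idx2 [ 0.7818 -0.0271  0.067 ]
cup [0.5942 0.2188 0.12  ]
tube [ 0.4778 -0.2463  0.125 ]
```

```bash
cat >> h.py <<'E'
from scipy.spatial.transform import Rotation as Ro
def cmd(pos,ya):
    """scaled shift & turn to TCP pos, tool down, tool y axis at yaw ya deg"""
    o=r.get_obs(); T=o['tcp_rot']; a=np.radians(ya); y=np.array([np.cos(a),np.sin(a),0]); z=np.array([0,0,-1.])
    G=np.c_[np.cross(y,z),y,z]
    print('t',o['clock'],'pos',o['position'].round(4),'yaw_y',np.degrees(np.arctan2(T[1,1],T[0,1])).round(2),'q',o['q'].round(2),'F',o['force'].round(1),'w',o['grip_width'].round(4))
    print('shift',(T.T@(np.array(pos)-o['position'])/.5).round(4),'turn',(Ro.from_matrix(T.T@G).as_rotvec()/np.pi).round(4))
E
python3 -c "
from h import *
cmd([.4847,-.0306,.2],83.5)"
```

```text
Traceback (most recent call last):
  File "h.py", line 16, in cmd
    print('t',o['clock'],'pos',o['position'].round(4),'yaw_y',np.degrees(np.arctan2(T[1,1],T[0,1])).round(2),'q',o['q'].round(2),'F',o['force'].round(1),'w',o['grip_width'].round(4))
                                                                                                                                                             ^^^^^^^^^^^^^^^^^^^^^
AttributeError: 'float' object has no attribute 'round'
```

```bash
sed -i "s/o\['grip_width'\].round(4)/round(o['grip_width'],4)/" h.py
```

Emit:
step_arm([
  [[-0.949, -0.794, 0], [0, 0, -0.052], 1],
  [[-0.949, -0.794, 0], [0, 0, -0.052], 1],
  [[-0.949, -0.794, 0], [0, 0, -0.052], 1],
  [[-0.949, -0.794, 0], [0, 0, -0.052], 1],
  [[-0.949, -0.794, 0], [0, 0, -0.052], 1],
  [[-0.949, -0.794, 0], [0, 0, -0.052], 1],
  [[-0.949, -0.794, 0], [0, 0, -0.052], 1],
  [[-0.949, -0.794, 0], [0, 0, -0.052], 1],
  [[-0.949, -0.794, 0], [0, 0, -0.052], 1],
  [[-0.949, -0.794, 0], [0, 0, -0.052], 1],
], force=30)

```text
clock: 1.35
position: [0.4854, -0.0323, 0.2421]
tcp_rot: [[-0.994, 0.113, -0.0], [0.113, 0.994, 0.0], [0.0, 0.0, -1.0]]
force: [0.6, 0.9, -0.1]
grip_width: 0.0851
grasp_force: 0.0
```

```bash
python3 -c "
from h import *
cmd([.4847,-.0306,.15],83.5); snap('wrist','w1')"
```

```text
t 1.35 pos [ 0.4854 -0.0323  0.2421] yaw_y 83.51 q [-0.07  0.19 -0.07  1.32  0.    0.05] F [ 0.6  0.9 -0.1] w 0.0851
shift [0.0017 0.0033 0.1842] turn [ 0.     -0.0001  0.0001]
```

View pics/w1.png

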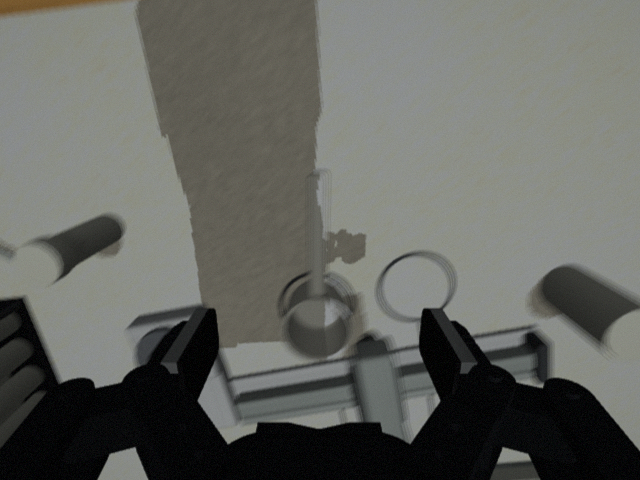

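The wrist view is blurred by the motion, but the handle at u≈319 lies centred between the fingers (u≈216 to 432), so I'm descending.

Emit:
step_arm([
  [[0, 0, 0.12], [0, 0, 0], 1],
  [[0, 0, 0.24], [0, 0, 0], 1],
  [[0, 0, 0.32], [0, 0, 0], 1],
  [[0, 0, 0.364], [0, 0, 0], 1],
  [[0, 0, 0.364], [0, 0, 0], 1],
])

```text
clock: 2.02
position: [0.4832, -0.03, 0.059]
tcp_rot: [[-0.994, 0.112, -0.003], [0.112, 0.994, 0.0], [0.003, -0.0, -1.0]]
force: [0.6, -0.5, 0.5]
grip_width: 0.0856
grasp_force: 0.0
```

```bash
python3 -c "
from h import *
cmd([.4847,-.0306,.060],83.5); c=snap('wrist','w2')"
```

```text
t 2.025 pos [ 0.4832 -0.03    0.059 ] yaw_y 83.56 q [-0.06  0.3  -0.41  0.87 -0.    0.05] F [ 0.6 -0.5  0.5] w 0.0856
shift [-0.0031 -0.0009 -0.0021] turn [-0.0001 -0.0011  0.0003]
```

View pics/w2.png

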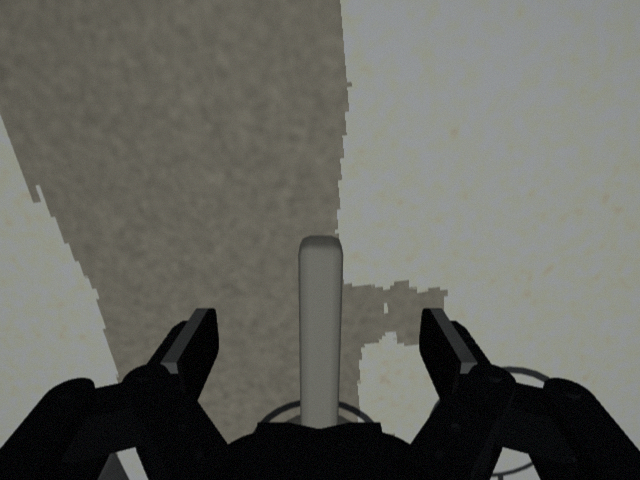

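The handle (u 300–342) is centred and parallel to the fingers, so I'm closing.

Emit:
step_arm([
  [[0, 0, 0], [0, 0, 0], -1],
  [[0, 0, 0], [0, 0, 0], -1],
  [[0, 0, 0], [0, 0, 0], -1],
  [[0, 0, 0], [0, 0, 0], -1],
  [[0, 0, 0], [0, 0, 0], -1],
  [[0, 0, 0], [0, 0, 0], -1],
], force=40)

```text
clock: 2.82
position: [0.4847, -0.0302, 0.0604]
tcp_rot: [[-0.994, 0.112, 0.0], [0.112, 0.994, -0.0], [-0.0, -0.0, -1.0]]
force: [-0.6, 0.4, 3.5]
grip_width: 0.0151
grasp_force: 43.5
```

```bash
python3 - <<'E'
from h import *
c=snap('top','top1'); cmd([0,0,0],83.5)
a=cv2.convertScaleAbs(cv2.imread('pics/top1.png')[165:315,290:470],alpha=1.5)
cv2.imwrite('pics/crop1.png',cv2.resize(a,(720,600),interpolation=cv2.INTER_CUBIC))
E
```

```text
t 2.875 pos [ 0.4847 -0.0302  0.0604] yaw_y 83.55 q [-0.06  0.3  -0.4   0.87 -0.    0.05] F [-1.4  0.1  2.4] w 0.0153
shift [ 0.97   -0.0489  0.1207] turn [-0.      0.0001  0.0003]
```

View pics/crop1.png

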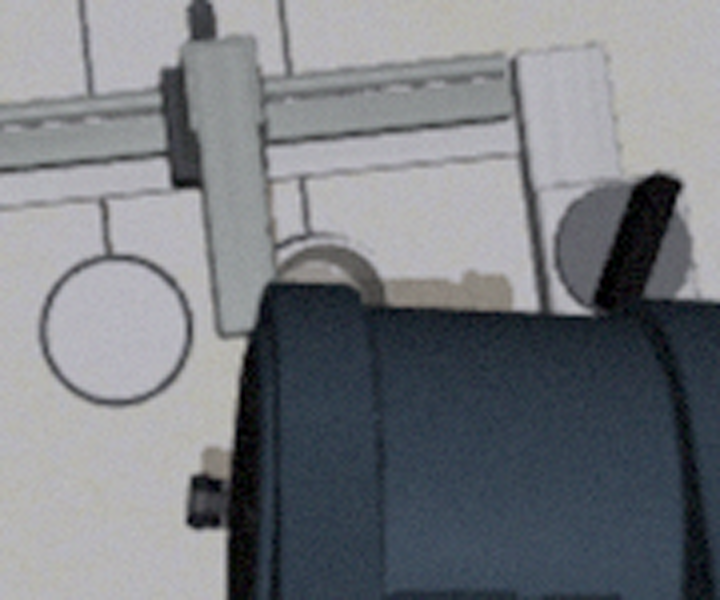

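The pot is gripped, but the wrist hides it in the top view. I'll check the wrist's clearance to the probe arm and refine the pot centre from the first picture.

```bash
python3 - <<'E'
from h import *
c=load('top1')
for U,V in((275,290),(340,290),(300,310),(270,400),(250,500)): print(p3(c,290+U/4,165+V/4).round(3))
c=load('top0')
# pot rim via depth: points with z .07-.085 near pot
v,u=np.mgrid[215:265,350:395]; pts=np.array([p3(c,a,b) for a,b in zip(u.ravel(),v.ravel())])
m=(pts[:,2]>.075)&(pts[:,2]<.09); q=pts[m]; q=q[q[:,0]>.552]
print(len(q),q.min(0),q.max(0)); 
# handle by depth
v,u=np.mgrid[255:320,352:380]; pts=np.array([p3(c,a,b) for a,b in zip(u.ravel(),v.ravel())]); h=pts[(pts[:,2]>.065)&(pts[:,2]<.09)&(pts[:,0]<.55)]
l=cv2.fitLine(h[:,:2].astype(np.float32),cv2.DIST_L2,0,.01,.01).ravel();print('handle',l,np.degrees(np.arctan2(l[1],l[0])),h[:,0].min())
A=np.c_[2*q[:,:2],np.ones(len(q))]; s=np.linalg.lstsq(A,(q[:,:2]**2).sum(1),rcond=None)[0]; print('rim fit',s[:2],np.sqrt(s[2]+s[:2]@s[:2]))
E
```

```text
[0.545 0.025 0.532]
[0.545 0.008 0.529]
[0.539 0.019 0.539]
[0.516 0.028 0.553]
[0.493 0.033 0.547]
184 [ 0.55209988 -0.07619468  0.07511959] [ 0.62236658 -0.0117722   0.08276975]
handle [ 0.992547   -0.12186274  0.4949504  -0.03040816] -6.9996185 0.4404875900444556
rim fit [ 0.58872033 -0.04207926] 0.03282473055470581
```

Emit:
step_arm([
  [[0.002, 0.01, 0], [0, 0, 0], -1],
  [[0.006, 0.04, 0], [0, 0, 0], -1],
  [[0.012, 0.075, 0], [0, 0, 0], -1],
  [[0.018, 0.11, 0], [0, 0, 0], -1],
  [[0.024, 0.145, 0], [0, 0, 0], -1],
  [[0.03, 0.18, 0], [0, 0, 0], -1],
  [[0.033, 0.202, 0], [0, 0, 0], -1],
  [[0.035, 0.2135, 0], [0, 0, 0], -1],
  [[0.035, 0.2135, 0], [0, 0, 0], -1],
  [[0.035, 0.2135, 0], [0, 0, 0], -1],
])

```text
clock: 4.12
position: [0.4791, 0.0782, 0.0603]
tcp_rot: [[-0.994, 0.112, -0.0], [0.112, 0.994, 0.001], [0.0, 0.001, -1.0]]
force: [-1.4, 3.7, 4.0]
grip_width: 0.0155
grasp_force: 43.7
```

```bash
python3 - <<'E'
from h import *
c=snap('scene','s2'); cmd([0,0,0],83.5)
a=cv2.imread('pics/s2.png')[180:320,230:400]
cv2.imwrite('pics/crop2.png',cv2.resize(a,(720,593),interpolation=cv2.INTER_CUBIC))
E
```

```text
t 4.175 pos [0.4791 0.078  0.0603] yaw_y 83.57 q [ 0.16  0.3  -0.4   0.87  0.    0.27] F [-1.1  4.2  3.1] w 0.0153
shift [ 0.9347 -0.2626  0.1207] turn [ 0.0003 -0.0001  0.0004]
```

View pics/crop2.png

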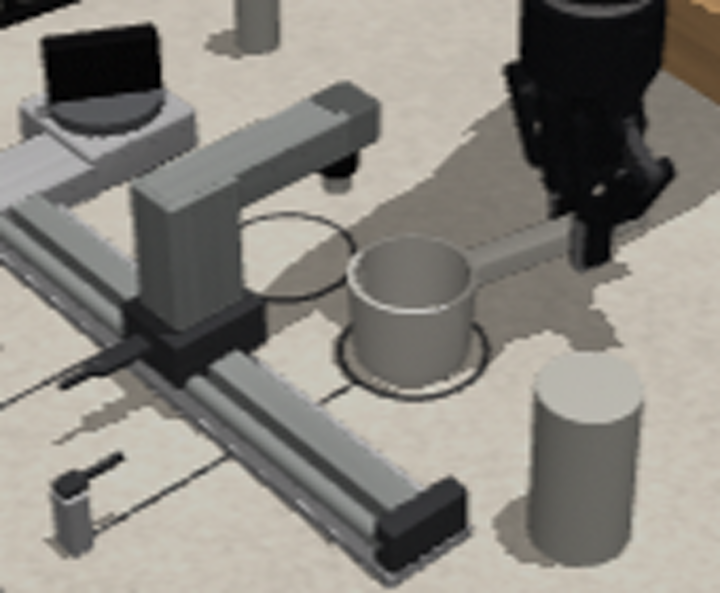

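The foot spans x 355–472 in the crop and the ring's outer edge 336–489, so the pot is well centred. I'm releasing.

Emit:
step_arm([
  [[0, 0, 0], [0, 0, 0], 1],
  [[0, 0, 0], [0, 0, 0], 1],
  [[0, 0, 0], [0, 0, 0], 1],
  [[0, 0, 0], [0, 0, 0], 1],
  [[0, 0, -0.1], [0, 0, 0], 1],
  [[0, 0, -0.2], [0, 0, 0], 1],
  [[0, 0, -0.3], [0, 0, 0], 1],
  [[0, 0, -0.4], [0, 0, 0], 1],
  [[0, 0, -0.4], [0, 0, 0], 1],
])

```text
clock: 5.3
position: [0.4807, 0.0782, 0.2638]
tcp_rot: [[-0.994, 0.112, 0.006], [0.112, 0.994, 0.001], [-0.006, 0.002, -1.0]]
force: [-0.4, -0.5, -1.0]
grip_width: 0.0855
grasp_force: 0.0
```

```bash
python3 - <<'E'
from h import *
# knob axis in world from traverse estimate and from bar
cmd([.6135,-.1983,.26],63.4)
c=load('top0'); 
v,u=np.mgrid[200:250,425:470]; p=np.array([p3(c,a,b) for a,b in zip(u.ravel(),v.ravel())]); k=p[(p[:,2]>.095)&(p[:,2]<.115)]
box=cv2.minAreaRect(k[:,:2].astype(np.float32)); print(box,k[:,2].mean(),np.median(k[:,2]))
v,u=np.mgrid[200:250,425:470]; d=p[(abs(p[:,2]-.065)<.006)]; (cc,rad)=cv2.minEnclosingCircle(d[:,:2].astype(np.float32)); print('disc',cc,rad)
t=np.radians(5.1); ex=np.array([np.cos(t),np.sin(t)]); ey=np.array([-ex[1],ex[0]])
for U,V in((68,208),(528,160)): print(p3(c,240+U/3,125+V/3,.053).round(4))
E
```

```text
t 5.3 pos [0.4807 0.0782 0.2638] yaw_y 83.56 q [ 0.16  0.18 -0.02  1.36 -0.    0.27] F [-0.4 -0.5 -1. ] w 0.0855
shift [-0.3258 -0.5197  0.0086] turn [0.0008 0.0017 0.112 ]
((0.6159965991973877, -0.20083613693714142), (0.01648932322859764, 0.0694233700633049), 67.79175567626953) 0.103915529011572 0.1042683262560904
disc (0.6133002042770386, -0.20228998363018036) 0.038926638662815094
[0.6959 0.1828 0.053 ]
[ 0.7255 -0.1466  0.053 ]
```

Pot released. Next I move above the knob.

Emit:
step_arm([
  [[-0.333, -0.523, 0], [0, 0, 0.0865], 1],
  [[-0.333, -0.523, 0], [0, 0, 0.0865], 1],
  [[-0.333, -0.523, 0], [0, 0, 0.0865], 1],
  [[-0.333, -0.523, 0], [0, 0, 0.0865], 1],
  [[-0.333, -0.523, 0], [0, 0, 0.0865], 1],
  [[-0.333, -0.523, 0], [0, 0, 0.0865], 1],
  [[-0.333, -0.523, 0], [0, 0, 0.0865], 1],
  [[-0.333, -0.523, 0], [0, 0, 0.0865], 1],
])

```text
clock: 6.3
position: [0.615, -0.1994, 0.2606]
tcp_rot: [[-0.928, 0.374, 0.0], [0.374, 0.928, 0.0], [-0.0, 0.0, -1.0]]
force: [0.3, 0.2, -0.5]
grip_width: 0.0856
grasp_force: 0.0
```

```bash
python3 - <<'E'
from h import *
cmd([.615,-.2,.081],68); c=snap('wrist','w3')
v,u=np.mgrid[0:480:2,0:640:2]; v,u=v.ravel(),u.ravel()
V=np.linalg.inv(c['view']); z=c['range_z'][v,u]; p=(V[:3,:3]@np.array([(u-c['cx'])/c['fx']*z,(v-c['cy'])/c['fy']*z,z])).T+V[:3,3]
near=np.hypot(p[:,0]-.615,p[:,1]+.2)<.06
k=p[near&(p[:,2]>.095)&(p[:,2]<.115)]; print(len(k))
if len(k)>20: print(cv2.minAreaRect(k[:,:2].astype(np.float32)))
E
```

```text
t 6.3 pos [ 0.615  -0.1994  0.2606] yaw_y 68.06 q [-0.31  0.54  0.49  1.52  0.    0.07] F [ 0.3  0.2 -0.5] w 0.0856
shift [-0.0004 -0.0011  0.3591] turn [0.     0.     0.0003]
357
((0.6188613772392273, -0.20229539275169373), (0.014090217649936676, 0.06955282390117645), 68.31380462646484)
```

View pics/w3.png

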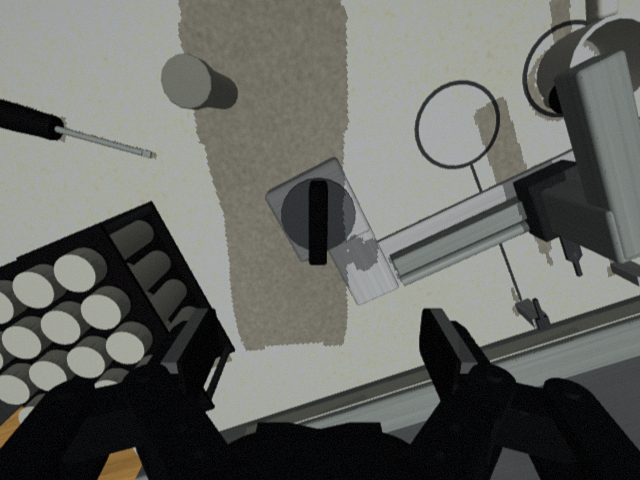

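The bar is parallel to the fingers and centred (u≈318), so I'm descending and closing.

Emit:
step_arm([
  [[-0.005, -0.001, 0.1], [0, 0, 0], 1],
  [[-0.005, -0.001, 0.2], [0, 0, 0], 1],
  [[-0.005, -0.001, 0.3], [0, 0, 0], 1],
  [[-0.005, -0.001, 0.352], [0, 0, 0], 1],
  [[-0.005, -0.001, 0.352], [0, 0, 0], 1],
  [[-0.005, -0.001, 0.352], [0, 0, 0], -1],
  [[-0.005, -0.001, 0.352], [0, 0, 0], -1],
  [[-0.005, -0.001, 0.352], [0, 0, 0], -1],
  [[-0.005, -0.001, 0.352], [0, 0, 0], -1],
  [[-0.005, -0.001, 0.352], [0, 0, 0], -1],
], force=30)

```text
clock: 7.6
position: [0.6179, -0.2015, 0.085]
tcp_rot: [[-0.927, 0.374, 0.001], [0.374, 0.927, 0.001], [-0.001, 0.001, -1.0]]
force: [0.4, 5.3, 5.6]
grip_width: 0.0156
grasp_force: 33.2
```

Emit:
step_arm([
  [[0, 0, 0], [0, 0, -0.02], -1],
  [[0, 0, 0], [0, 0, -0.06], -1],
  [[0, 0, 0], [0, 0, -0.1], -1],
  [[0, 0, 0], [0, 0, -0.14], -1],
  [[0, 0, 0], [0, 0, -0.18], -1],
  [[0, 0, 0], [0, 0, -0.22], -1],
  [[0, 0, 0], [0, 0, -0.26], -1],
  [[0, 0, 0], [0, 0, -0.3], -1],
  [[0, 0, 0], [0, 0, -0.3], -1],
])

```text
clock: 8.72
position: [0.618, -0.2018, 0.085]
tcp_rot: [[-0.848, -0.53, 0.001], [-0.53, 0.848, 0.0], [-0.001, -0.0, -1.0]]
force: [0.8, 3.1, 5.9]
grip_width: 0.0155
grasp_force: 33.2
```

Emit:
step_arm([
  [[0, 0, 0], [0, 0, -0.02], -1],
  [[0, 0, 0], [0, 0, -0.06], -1],
  [[0, 0, 0], [0, 0, -0.1], -1],
  [[0, 0, 0], [0, 0, -0.14], -1],
  [[0, 0, 0], [0, 0, -0.18], -1],
  [[0, 0, 0], [0, 0, -0.22], -1],
  [[0, 0, 0], [0, 0, -0.26], -1],
  [[0, 0, 0], [0, 0, -0.3], -1],
  [[0, 0, 0], [0, 0, -0.32], -1],
  [[0, 0, 0], [0, 0, -0.32], -1],
])

```text
clock: 9.98
position: [0.6182, -0.2019, 0.085]
tcp_rot: [[-0.009, -1.0, 0.002], [-1.0, 0.009, 0.0], [-0.0, -0.002, -1.0]]
force: [4.6, 2.9, 5.9]
grip_width: 0.0153
grasp_force: 33.1
```

Emit:
step_arm([
  [[0, 0, 0], [0, 0, 0], 1],
  [[0, 0, 0], [0, 0, 0], 1],
  [[0, 0, 0], [0, 0, 0], 1],
  [[0, 0, 0], [0, 0, 0], 1],
  [[0, 0, 0], [0, 0, 0.05], 1],
  [[0, 0, 0], [0, 0, 0.1], 1],
  [[0, 0, 0], [0, 0, 0.15], 1],
  [[0, 0, 0], [0, 0, 0.2], 1],
  [[0, 0, 0], [0, 0, 0.25], 1],
  [[0, 0, 0], [0, 0, 0.3], 1],
])

```text
clock: 11.22
position: [0.6174, -0.202, 0.0842]
tcp_rot: [[-0.816, -0.578, -0.0], [-0.578, 0.816, -0.0], [0.0, 0.0, -1.0]]
force: [0.1, -0.1, 0.4]
grip_width: 0.0852
grasp_force: 0.0
```

```bash
python3 - <<'E'
from h import *
cmd([.617,-.201,.084],0); c=snap('top','top3')
a=cv2.convertScaleAbs(cv2.imread('pics/top3.png')[125:275,270:450],alpha=1.5)
cv2.imwrite('pics/crop3.png',cv2.resize(a,(720,600),interpolation=cv2.INTER_CUBIC))
E
```

```text
t 11.225 pos [ 0.6174 -0.202   0.0842] yaw_y 125.28 q [-0.32  0.59  0.12  1.1  -0.   -0.93] F [ 0.1 -0.1  0.4] w 0.0852
shift [-0.0006  0.0021  0.0005] turn [-0.    -0.     0.696]
```

View pics/crop3.png

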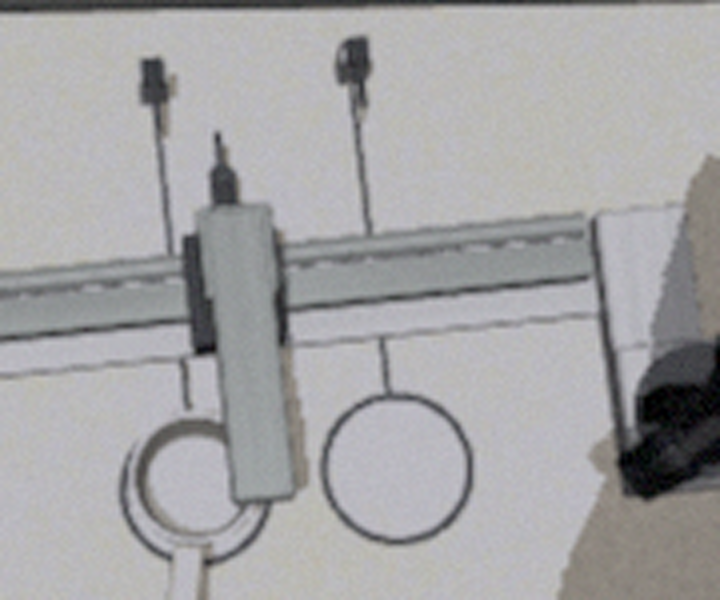

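```bash
python3 - <<'E'
from h import *
c=load('top3'); C=np.array([.58351,.06513])
for n,U,V in(('ptr',217,133),('idx',159,133),('oldring index',362,108)):
    p=p3(c,270+U/4,125+V/4,.067)[:2]-C
    for t in(4.6,5.1,5.6):
        t=np.radians(t); print(n,(p+C).round(4),'st',(p@[np.cos(t),np.sin(t)]).round(4),(p@[-np.sin(t),np.cos(t)]).round(4))
E
```

```text
ptr [0.7686 0.05  ] st 0.1833 -0.0299
ptr [0.7686 0.05  ] st 0.183 -0.0315
ptr [0.7686 0.05  ] st 0.1828 -0.0331
idx [0.7691 0.0808] st 0.1863 0.0007
idx [0.7691 0.0808] st 0.1863 -0.0009
idx [0.7691 0.0808] st 0.1863 -0.0025
oldring index [ 0.7811 -0.0274] st 0.1895 -0.1081
oldring index [ 0.7811 -0.0274] st 0.1885 -0.1097
oldring index [ 0.7811 -0.0274] st 0.1876 -0.1114
```

Emit:
step_arm([
  [[0, 0, 0], [0, 0, 0.05], 1],
  [[0, 0, 0], [0, 0, 0.1], 1],
  [[0, 0, 0], [0, 0, 0.15], 1],
  [[0, 0, 0], [0, 0, 0.2], 1],
  [[0, 0, 0], [0, 0, 0.25], 1],
  [[0, 0, 0], [0, 0, 0.3], 1],
  [[0, 0, 0], [0, 0, 0.35], 1],
  [[0, 0, 0], [0, 0, 0.4], 1],
  [[0, 0, 0], [0, 0, 0.45], 1],
  [[0, 0, 0], [0, 0, 0.5], 1],
])

```text
clock: 12.52
position: [0.6174, -0.202, 0.0843]
tcp_rot: [[-0.58, 0.815, -0.0], [0.815, 0.58, -0.0], [0.0, -0.0, -1.0]]
force: [-1.2, -0.2, -0.2]
grip_width: 0.0854
grasp_force: 0.0
```

```bash
python3 -c "
from h import *
cmd([.617,-.201,.084],0)"
```

```text
t 12.525 pos [ 0.6174 -0.202   0.0843] yaw_y 35.44 q [-0.32  0.59  0.12  1.1  -0.    0.64] F [-1.2 -0.2 -0.2] w 0.0854
shift [0.0021 0.0006 0.0005] turn [-0.     -0.      0.1969]
```

Emit:
step_arm([
  [[0, 0, 0], [0, 0, 0.05], 1],
  [[0, 0, 0], [0, 0, 0.1], 1],
  [[0, 0, 0], [0, 0, 0.15], 1],
  [[0, 0, 0], [0, 0, 0.2], 1],
  [[0, 0, 0], [0, 0, 0.2], 1],
  [[0, 0, 0], [0, 0, 0.2], -1],
  [[0, 0, 0], [0, 0, 0.2], -1],
  [[0, 0, 0], [0, 0, 0.2], -1],
  [[0, 0, 0], [0, 0, 0.2], -1],
  [[0, 0, 0], [0, 0, 0.2], -1],
])

```text
clock: 13.78
position: [0.6181, -0.202, 0.0845]
tcp_rot: [[0.007, 1.0, 0.001], [1.0, -0.007, -0.0], [-0.0, 0.001, -1.0]]
force: [5.6, -0.5, -1.6]
grip_width: 0.0155
grasp_force: 34.4
```

Emit:
step_arm([
  [[0, 0, 0], [0, 0, -0.02], -1],
  [[0, 0, 0], [0, 0, -0.06], -1],
  [[0, 0, 0], [0, 0, -0.1], -1],
  [[0, 0, 0], [0, 0, -0.14], -1],
  [[0, 0, 0], [0, 0, -0.18], -1],
  [[0, 0, 0], [0, 0, -0.22], -1],
  [[0, 0, 0], [0, 0, -0.26], -1],
  [[0, 0, 0], [0, 0, -0.3], -1],
  [[0, 0, 0], [0, 0, -0.3], -1],
])

```text
clock: 14.9
position: [0.6186, -0.2019, 0.0846]
tcp_rot: [[-0.806, 0.591, 0.002], [0.591, 0.806, 0.0], [-0.002, 0.001, -1.0]]
force: [8.4, 1.6, -3.0]
grip_width: 0.0153
grasp_force: 34.1
```

Emit:
step_arm([
  [[0, 0, 0], [0, 0, -0.02], -1],
  [[0, 0, 0], [0, 0, -0.06], -1],
  [[0, 0, 0], [0, 0, -0.1], -1],
  [[0, 0, 0], [0, 0, -0.14], -1],
  [[0, 0, 0], [0, 0, -0.18], -1],
  [[0, 0, 0], [0, 0, -0.22], -1],
  [[0, 0, 0], [0, 0, -0.24], -1],
  [[0, 0, 0], [0, 0, -0.24], -1],
])

```text
clock: 15.9
position: [0.6187, -0.2016, 0.0846]
tcp_rot: [[-0.993, -0.12, 0.002], [-0.12, 0.993, 0.001], [-0.002, 0.0, -1.0]]
force: [9.1, 3.2, -3.2]
grip_width: 0.0154
grasp_force: 34.0
```

```bash
python3 - <<'E'
from h import *
cmd([.617,-.201,.084],0); c=snap('top','top4')
cs=[cv2.cvtColor(viewer.camera('top')['pixels'],cv2.COLOR_RGB2GRAY).astype(float) for _ in range(8)]
m=np.mean(cs,0); np.save('pics/top4m.npy',m)
a=cv2.convertScaleAbs(m[125:185,285:365],alpha=1.5)
cv2.imwrite('pics/crop4.png',cv2.resize(a,(800,600),interpolation=cv2.INTER_CUBIC))
E
```

```text
t 15.9 pos [ 0.6187 -0.2016  0.0846] yaw_y 96.91 q [-0.32  0.59  0.12  1.1   0.   -0.44] F [ 9.1  3.2 -3.2] w 0.0154
shift [0.0032 0.0016 0.0011] turn [7.000e-04 5.000e-04 5.384e-01]
```

View pics/crop4.png

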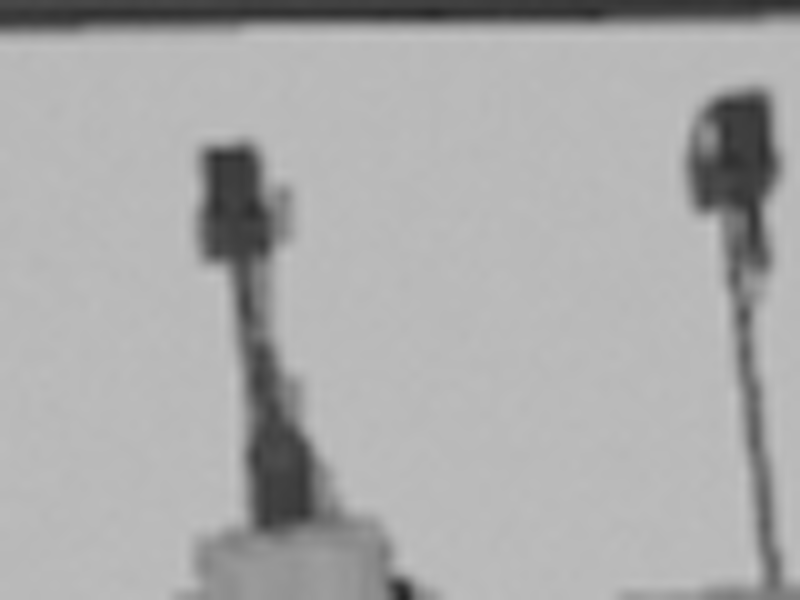

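The pointer tip is at crop (260,340), still slightly right of the index (head at (232,180)). I estimate 4 mm to go, so I'll turn 14° more, release, and look from close by with the wrist camera.

Emit:
step_arm([
  [[0, 0, 0], [0, 0, -0.02], -1],
  [[0, 0, 0], [0, 0, -0.05], -1],
  [[0, 0, 0], [0, 0, -0.078], -1],
  [[0, 0, 0], [0, 0, -0.078], -1],
  [[0, 0, 0], [0, 0, -0.078], 1],
  [[0, 0, 0], [0, 0, -0.078], 1],
  [[0, 0, 0], [0, 0, -0.078], 1],
  [[0, 0, 0], [0, 0, -0.078], 1],
])

```text
clock: 17.35
position: [0.6174, -0.2021, 0.0843]
tcp_rot: [[-0.935, -0.356, -0.0], [-0.356, 0.935, -0.0], [0.0, -0.0, -1.0]]
force: [0.7, -0.1, -0.2]
grip_width: 0.0854
grasp_force: 0.0
```

Emit:
step_arm([
  [[0, 0, -0.1], [0, 0, 0], 1],
  [[0, 0, -0.2], [0, 0, 0], 1],
  [[0, 0, -0.3], [0, 0, 0], 1],
  [[0, 0, -0.4], [0, 0, 0], 1],
  [[0, 0.08, -0.44], [0, 0, 0], 1],
  [[0, 0.16, -0.44], [0, 0, 0], 1],
  [[0, 0.26, -0.44], [0, 0, 0], 1],
  [[0, 0.36, -0.44], [0, 0, 0], 1],
  [[0, 0.42, -0.44], [0, 0, 0], 1],
  [[0, 0.42, -0.44], [0, 0, 0], 1],
])

```text
clock: 18.6
position: [0.5422, -0.0041, 0.3048]
tcp_rot: [[-0.934, -0.358, 0.001], [-0.358, 0.934, 0.0], [-0.001, -0.0, -1.0]]
force: [-0.5, -0.0, 0.4]
grip_width: 0.0854
grasp_force: 0.0
```

```bash
python3 - <<'E'
from h import *
cmd([.617,-.201,.084],0); viewer.camera('wrist'); c=snap('wrist','w5'); print(c['fx'],np.linalg.inv(c['view'])[:3].round(3))
V=c['view']
for p in([.7737,.0821,.067],[.5835,.0651,.025],[.593,-.04,.025]):
    q=V@np.array(p+[1]); print(q[:2]/q[2]*c['fx']+[c['cx'],c['cy']],q[2])
E
```

```text
t 18.6 pos [ 0.5422 -0.0041  0.3048] yaw_y 110.97 q [-0.01  0.3   0.24  1.51  0.   -0.37] F [-0.5 -0.   0.4] w 0.0854
shift [ 0.0014 -0.4213  0.4417] turn [2.000e-04 2.000e-04 6.165e-01]
353.1344987577645 [[-0.356  0.886  0.298  0.467]
 [ 0.935  0.337  0.112 -0.035]
 [-0.001  0.318 -0.948  0.436]]
[319.30810246 390.24596625] 0.454566438856879
[361.30172552 244.69674759] 0.4358388911650699
[278.14301497 222.42100297] 0.4268823988678758
```

View pics/w5.png

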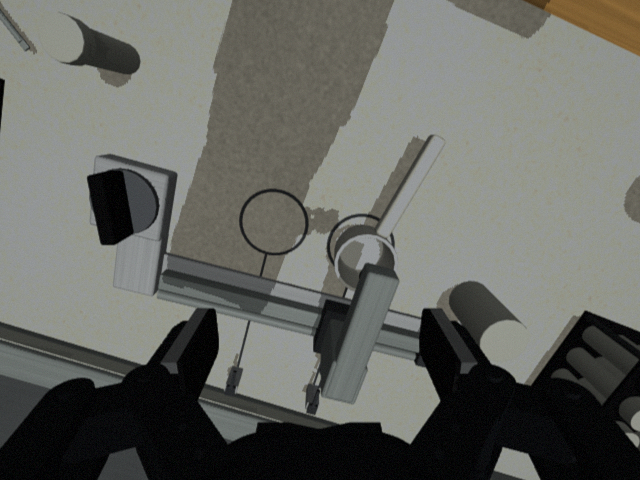

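The probe arm hides the pointer from this side, and the pot stands in its ring. I've now viewed 11 pictures, one over the limit of 10, so I'll look at no more and measure the pointer and index numerically from averaged top images.

Emit:
step_arm([
  [[0, -0.1, 0], [0, 0, 0], 1],
  [[0, -0.2, 0], [0, 0, 0], 1],
  [[0, -0.3, 0], [0, 0, 0], 1],
  [[0, -0.4, 0], [0, 0, 0], 1],
  [[0, -0.42, 0], [0, 0, 0], 1],
  [[0, -0.42, 0], [0, 0, 0], 1],
])

```text
clock: 19.45
position: [0.6174, -0.2032, 0.3035]
tcp_rot: [[-0.935, -0.354, -0.001], [-0.354, 0.935, 0.0], [0.001, 0.001, -1.0]]
force: [0.3, 0.8, -0.6]
grip_width: 0.0853
grasp_force: 0.0
```

```bash
python3 - <<'E'
from h import *
c=snap('top','top6'); m=np.mean([cv2.cvtColor(viewer.camera('top')['pixels'],cv2.COLOR_RGB2GRAY).astype(float) for _ in range(12)],0); np.save('pics/top6m.npy',m)
V=c['view']; C=np.array([.58351,.06513])
def pj(s,y,z,t=5.1):
    t=np.radians(t); p=C+s*np.array([np.cos(t),np.sin(t)])+y*np.array([-np.sin(t),np.cos(t)]); q=V@np.array([*p,z,1]); return (q[:2]/q[2]*c['fx']+[c['cx'],c['cy']]).round(2)
for t in(4.6,5.1,5.6): print(t,'idx',pj(.191,0,.067,t),'ptr',pj(.185,0,.067,t),'line .05,.15',pj(.05,0,.025,t),pj(.15,0,.025,t))
print('cols',list(range(300,322)))
for v in list(range(136,182))+list(range(216,232)): print(v,' '.join('%3d'%x for x in m[v,300:326]))
E
```

```text
4.6 idx [309.87 156.06] ptr [310.14 158.8 ] line .05,.15 [316.41 224.33] [312.05 179.77]
5.1 idx [309.09 156.13] ptr [309.39 158.87] line .05,.15 [316.21 224.35] [311.46 179.82]
5.6 idx [308.31 156.22] ptr [308.63 158.95] line .05,.15 [316.01 224.38] [310.87 179.89]
cols [300, 301, 302, 303, 304, 305, 306, 307, 308, 309, 310, 311, 312, 313, 314, 315, 316, 317, 318, 319, 320, 321]
136 110 109 110 110 110 111 109 109 110 110 111 109 109 109 110 110 109 110 110 110 110 110 109 110 110 110
137 110 110 109 110 110 109 109 109 109 109 109 109 109 110 110 109 110 110 110 109 110 109 110 109 109 109
138 110 109 108 110 110 109 109 110 105 101 106 109 110 109 110 109 109 110 109 109 109 109 110 110 109 110
139 109 109 108 109 104  91  84  83  77  71  88 105 110 110 110 110 110 110 109 109 109 110 110 109 110 110
140 109 108 109 109 100  66  36  36  36  36  63  97 109 110 110 110 110 109 110 109 110 110 109 109 110 110
141 110 109 109 108  97  64  36  35  34  36  49  90 109 110 109 109 109 110 109 110 110 109 109 109 109 110
142 109 109 110 110 102  69  36  36  35  35  46  88 108 110 109 110 1
[... 5278 characters left out ...]
  93  93  91  91  93  93  94  93  93  92  87  74  75
226 110 110 110 110 110 110 110 110 104  87  87  91  92  94  93  92  91  93  93  94  94  93  91  89  75  75
227 110 110 110 110 110 110 110 110 110  93  85  92  92  93  94  92  92  92  93  93  93  92  92  91  78  75
228 110 109 110 110 110 111 110 111 110  90  83  91  92  93  93  92  91  92  93  93  93  92  92  91  79  73
229 109 110 110 110 110 110 110 111 110  91  82  90  92  94  93  92  92  92  94  93  94  93  92  92  83  71
230 110 110 109 110 110 110 110 110 110  91  81  89  92  94  93  94  92  93  93  94  94  93  93  93  85  70
231 110 110 110 110 110 110 110 110 111  90  78  88  93  94  94  94  92  93  94  94  94  94  93  93  85  64
```

Row by row, the index blade's tip is centred at u≈308.97 at v=155. The pointer tip is at 309.93 at v≈164.5, against 310.0 expected, so it is aligned to about 0.2 mm. I'll check the pot numerically before handing in.

```bash
python3 - <<'E'
from h import *
from scipy.optimize import least_squares
for f,g in(('top0',(.5887,-.0425)),('top6',(.5835,.0651))):
    c=load(f); v,u=np.mgrid[200:330,290:400]; v=v.ravel();u=u.ravel(); V=np.linalg.inv(c['view']); z=c['range_z'][v,u]
    p=(V[:3,:3]@np.array([(u-c['cx'])/c['fx']*z,(v-c['cy'])/c['fy']*z,z])).T+V[:3,3]
    k=p[(np.hypot(*(p[:,:2]-g).T)<.16)&(p[:,2]>.068)&(p[:,2]<.088)]
    rim=k[k[:,0]>g[0]-.025]; s=least_squares(lambda a:np.hypot(*(rim[:,:2]-a).T)-.0335,g,loss='soft_l1',f_scale=.002).x
    h=k[k[:,0]<g[0]-.045]; l=cv2.fitLine(h[:,:2].astype(np.float32),cv2.DIST_L2,0,.01,.01).ravel()
    e=h[np.argmin(h[:,0])]; d=l[:2]*np.sign(l[0]); e2=l[2:]+d*((h[:,:2]-l[2:])@d).min()
    print(f,'rim',s.round(4),'by handle',(e2+.1495*d).round(4),'zmax',rim[:,2].max())
E
```

```text
top0 rim [ 0.5911 -0.0391] by handle [ 0.5891 -0.042 ] zmax 0.0863517109246742
top6 rim [0.6264 0.0704] by handle [0.5847 0.0664] zmax 0.08409679828868366
```

```bash
python3 -c "
from cell import r
print(r.finish_job())"
```

```text
the job is handed in; nothing more can be done
None
```

The job is handed in and no verdict came back: I measured the pot about 2 mm from the goal ring's centre and released, and the pointer about 0.2 mm from the index, at roughly 20 s of the 72 s; I viewed 11 pictures, one over the limit of 10.

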